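# Load the drying station

### The job

Get the drying station ready: first raise the pan by its bar so that all the chalk lumps slide off into the steel basin, and let the pan back down. Then set every lidded pot that is there upright on a drying pad of its own, in the middle of it, turned so that its side handle points straight at that pad's white arrow, and only when all that is done throw the black toggle lever over, away from you, all the way. Leave the dropper bottle, the petri dish and the match box where they are.

Things in the scene. Friction and masses are not known exactly. Their poses are not given: they have to be found in the camera images.
- feeder: Fixed grey stand with tipping pan and steel basin, 360 x 150 mm, turned up to 0.3 rad. Origin on the bench below the pan's hinge; z up, x from pan towards basin, y along the hinge, which lies 88 mm up, level with the pan floor. Basin: x from -10 to 144 mm, y from -68 to 68 mm, floor 8 mm up, walls 64 mm (pan side) to 100 mm up.
- pan (a joint): Hinge angle of the tipping pan in rad: 0 = level, resting; grows as its bar end is raised; stops at 1.0. Aluminium pan 160 x 116 mm (x from -148 to 12 mm of the feeder), walls 28 mm high on three sides, open over the basin. About 2.5 N lifts the bar; let go, it sinks back to 0. The chalk needs about 0.5 to 0.9 rad to slide off.
- pan_bar (a point): Middle of the pan's black round handle bar: 12 mm diameter, 96 mm long, along y; 190 mm from the hinge on the -x side, 18 mm above the pan floor (106 mm above the bench when level); 36 mm clear of the pan's end wall, free beneath. Can be pinched from above across its thickness; being round it turns between the fingers on its arc about the hinge.
- switch (a joint): Angle of the black toggle lever in rad: 0 = leaning towards the robot (off), 1.0 = leaning away (on). It stays where it is left; friction only, about 1 N at the tip.
- switch_tip (a point): Tip of the lever (centre of its 26 mm ball), 80 mm from the pivot, which lies 22 mm above the bench on a grey block 70 x 50 x 25 mm turned up to 0.2 rad. The ball stands at 92 mm when off or on, 102 mm midway; it swings from 38 mm on the -x side of the pivot to 38 mm on the +x side; y of this point lies along the pivot.
- pot_0: Steel drying pot, fixed lid, 60 mm diameter (lid 64 mm), 60 mm high, 0.15 to 0.31 kg; on the lid a black bar grip 46 mm along x, 14 mm thick along y, from 60 to 90 mm above the underside. Its one side handle, a black tab 14 mm wide, sticks out along +x to 50 mm from the axis, 30 to 40 mm above the underside. Origin: centre of the underside, z up. May be absent.
- pot_1: Steel drying pot, fixed lid, 60 mm diameter (lid 64 mm), 60 mm high, 0.15 to 0.31 kg; on the lid a black bar grip 46 mm along x, 14 mm thick along y, from 60 to 90 mm above the underside. Its one side handle, a black tab 14 mm wide, sticks out along +x to 50 mm from the axis, 30 to 40 mm above the underside. Origin: centre of the underside, z up. May be absent.
- pot_2: Steel drying pot, fixed lid, 60 mm diameter (lid 64 mm), 60 mm high, 0.15 to 0.31 kg; on the lid a black bar grip 46 mm along x, 14 mm thick along y, from 60 to 90 mm above the underside. Its one side handle, a black tab 14 mm wide, sticks out along +x to 50 mm from the axis, 30 to 40 mm above the underside. Origin: centre of the underside, z up. May be absent.
- pot_3: Steel drying pot, fixed lid, 60 mm diameter (lid 64 mm), 60 mm high, 0.15 to 0.31 kg; on the lid a black bar grip 46 mm along x, 14 mm thick along y, from 60 to 90 mm above the underside. Its one side handle, a black tab 14 mm wide, sticks out along +x to 50 mm from the axis, 30 to 40 mm above the underside. Origin: centre of the underside, z up. May be absent.
- pad_0: Fixed round drying pad, 100 mm diameter, 4 mm high, with a short tongue on its +x side that carries a flat white arrow (62 to 88 mm from the centre, pointing at the centre): the pad's pointer. Origin: centre of the underside, z up, x towards the arrow. One pot goes on a pad; any pad will do.
- pad_0_mark (a point): Point on the pad's rim facing the arrow, 50 mm from the centre: a correctly turned pot's handle ends straight above it.
- pad_1: Fixed round drying pad, 100 mm diameter, 4 mm high, with a short tongue on its +x side that carries a flat white arrow (62 to 88 mm from the centre, pointing at the centre): the pad's pointer. Origin: centre of the underside, z up, x towards the arrow. One pot goes on a pad; any pad will do.
- pad_1_mark (a point): Point on the pad's rim facing the arrow, 50 mm from the centre: a correctly turned pot's handle ends straight above it.
- pad_2: Fixed round drying pad, 100 mm diameter, 4 mm high, with a short tongue on its +x side that carries a flat white arrow (62 to 88 mm from the centre, pointing at the centre): the pad's pointer. Origin: centre of the underside, z up, x towards the arrow. One pot goes on a pad; any pad will do.
- pad_2_mark (a point): Point on the pad's rim facing the arrow, 50 mm from the centre: a correctly turned pot's handle ends straight above it.
- pad_3: Fixed round drying pad, 100 mm diameter, 4 mm high, with a short tongue on its +x side that carries a flat white arrow (62 to 88 mm from the centre, pointing at the centre): the pad's pointer. Origin: centre of the underside, z up, x towards the arrow. One pot goes on a pad; any pad will do.
- pad_3_mark (a point): Point on the pad's rim facing the arrow, 50 mm from the centre: a correctly turned pot's handle ends straight above it.
- lump_0: Roundish white lump of pressed chalk, about 40 x 40 x 37 mm, some 20 g; at the start on the pan. Origin: middle of the side it first stands on. May be absent.
- lump_1: Roundish white lump of pressed chalk, about 40 x 40 x 37 mm, some 20 g; at the start on the pan. Origin: middle of the side it first stands on. May be absent.
- lump_2: Roundish white lump of pressed chalk, about 40 x 40 x 37 mm, some 20 g; at the start on the pan. Origin: middle of the side it first stands on. May be absent.
- lump_3: Roundish white lump of pressed chalk, about 40 x 40 x 37 mm, some 20 g; at the start on the pan. Origin: middle of the side it first stands on. May be absent.
- dropper: Brown dropper bottle, 37 mm diameter, 108 mm high, a bystander. Origin: centre of the underside.
- petri: Petri dish, 74 mm diameter, 14 mm high, a bystander. Origin: centre of the underside.
- matches: Match box, 36 x 53 x 15 mm, a bystander. Origin: centre of the underside.

How it is judged:
On the way, in this order (a step that is already met when the one before it is completed fails the run):
1. the pan is being raised with all the chalk still on it (value of joint pan above 0.06 rad and x of lump_0 in the frame of feeder between -0.15 and 0 m and y of lump_0 in the frame of feeder between -0.06 and 0.06 m and z of lump_0 in the frame of feeder between 0.08 and 0.2 m and x of lump_1 in the frame of feeder between -0.15 and 0 m and y of lump_1 in the frame of feeder between -0.06 and 0.06 m and z of lump_1 in the frame of feeder between 0.08 and 0.2 m and x of lump_2 in the frame of feeder between -0.15 and 0 m and y of lump_2 in the frame of feeder between -0.06 and 0.06 m and z of lump_2 in the frame of feeder between 0.08 and 0.2 m and x of lump_3 in the frame of feeder between -0.15 and 0 m and y of lump_3 in the frame of feeder between -0.06 and 0.06 m and z of lump_3 in the frame of feeder between 0.08 and 0.2 m).
2. all the chalk lies in the basin and the pan is back down (x of lump_0 in the frame of feeder between -0.012 and 0.148 m and y of lump_0 in the frame of feeder between -0.072 and 0.072 m and z of lump_0 in the frame of feeder between 0 and 0.08 m and x of lump_1 in the frame of feeder between -0.012 and 0.148 m and y of lump_1 in the frame of feeder between -0.072 and 0.072 m and z of lump_1 in the frame of feeder between 0 and 0.08 m and x of lump_2 in the frame of feeder between -0.012 and 0.148 m and y of lump_2 in the frame of feeder between -0.072 and 0.072 m and z of lump_2 in the frame of feeder between 0 and 0.08 m and x of lump_3 in the frame of feeder between -0.012 and 0.148 m and y of lump_3 in the frame of feeder between -0.072 and 0.072 m and z of lump_3 in the frame of feeder between 0 and 0.08 m and value of joint pan below 0.06 rad), for 0.2 s.
3. every pot stands on a pad, its handle at the pointer, and is let go (((horizontal distance between pot_0 and pad_0 below 0.015 m and x of pad_0_mark in the frame of pot_0 above 0.03 m and angle between the x axis of pot_0 and the x axis of pad_0, either way round below 0.2 rad and z of pot_0 in the frame of pad_0 between 0.001 and 0.008 m) or (horizontal distance between pot_0 and pad_1 below 0.015 m and x of pad_1_mark in the frame of pot_0 above 0.03 m and angle between the x axis of pot_0 and the x axis of pad_1, either way round below 0.2 rad and z of pot_0 in the frame of pad_1 between 0.001 and 0.008 m) or (horizontal distance between pot_0 and pad_2 below 0.015 m and x of pad_2_mark in the frame of pot_0 above 0.03 m and angle between the x axis of pot_0 and the x axis of pad_2, either way round below 0.2 rad and z of pot_0 in the frame of pad_2 between 0.001 and 0.008 m) or (horizontal distance between pot_0 and pad_3 below 0.015 m and x of pad_3_mark in the frame of pot_0 above 0.03 m and angle between the x axis of pot_0 and the x axis of pad_3, either way round below 0.2 rad and z of pot_0 in the frame of pad_3 between 0.001 and 0.008 m)) and angle between each of pot_0, pot_1, pot_2, pot_3's own z axis and vertical below 0.1 rad and linear speed of each of pot_0, pot_1, pot_2, pot_3 below 0.02 m/s and ((horizontal distance between pot_1 and pad_0 below 0.015 m and x of pad_0_mark in the frame of pot_1 above 0.03 m and angle between the x axis of pot_1 and the x axis of pad_0, either way round below 0.2 rad and z of pot_1 in the frame of pad_0 between 0.001 and 0.008 m) or (horizontal distance between pot_1 and pad_1 below 0.015 m and x of pad_1_mark in the frame of pot_1 above 0.03 m and angle between the x axis of pot_1 and the x axis of pad_1, either way round below 0.2 rad and z of pot_1 in the frame of pad_1 between 0.001 and 0.008 m) or (horizontal distance between pot_1 and pad_2 below 0.015 m and x of pad_2_mark in the frame of pot_1 above 0.03 m and angle between the x axis of pot_1 and the x axis of pad_2, either way round below 0.2 rad and z of pot_1 in the frame of pad_2 between 0.001 and 0.008 m) or (horizontal distance between pot_1 and pad_3 below 0.015 m and x of pad_3_mark in the frame of pot_1 above 0.03 m and angle between the x axis of pot_1 and the x axis of pad_3, either way round below 0.2 rad and z of pot_1 in the frame of pad_3 between 0.001 and 0.008 m)) and ((horizontal distance between pot_2 and pad_0 below 0.015 m and x of pad_0_mark in the frame of pot_2 above 0.03 m and angle between the x axis of pot_2 and the x axis of pad_0, either way round below 0.2 rad and z of pot_2 in the frame of pad_0 between 0.001 and 0.008 m) or (horizontal distance between pot_2 and pad_1 below 0.015 m and x of pad_1_mark in the frame of pot_2 above 0.03 m and angle between the x axis of pot_2 and the x axis of pad_1, either way round below 0.2 rad and z of pot_2 in the frame of pad_1 between 0.001 and 0.008 m) or (horizontal distance between pot_2 and pad_2 below 0.015 m and x of pad_2_mark in the frame of pot_2 above 0.03 m and angle between the x axis of pot_2 and the x axis of pad_2, either way round below 0.2 rad and z of pot_2 in the frame of pad_2 between 0.001 and 0.008 m) or (horizontal distance between pot_2 and pad_3 below 0.015 m and x of pad_3_mark in the frame of pot_2 above 0.03 m and angle between the x axis of pot_2 and the x axis of pad_3, either way round below 0.2 rad and z of pot_2 in the frame of pad_3 between 0.001 and 0.008 m)) and ((horizontal distance between pot_3 and pad_0 below 0.015 m and x of pad_0_mark in the frame of pot_3 above 0.03 m and angle between the x axis of pot_3 and the x axis of pad_0, either way round below 0.2 rad and z of pot_3 in the frame of pad_0 between 0.001 and 0.008 m) or (horizontal distance between pot_3 and pad_1 below 0.015 m and x of pad_1_mark in the frame of pot_3 above 0.03 m and angle between the x axis of pot_3 and the x axis of pad_1, either way round below 0.2 rad and z of pot_3 in the frame of pad_1 between 0.001 and 0.008 m) or (horizontal distance between pot_3 and pad_2 below 0.015 m and x of pad_2_mark in the frame of pot_3 above 0.03 m and angle between the x axis of pot_3 and the x axis of pad_2, either way round below 0.2 rad and z of pot_3 in the frame of pad_2 between 0.001 and 0.008 m) or (horizontal distance between pot_3 and pad_3 below 0.015 m and x of pad_3_mark in the frame of pot_3 above 0.03 m and angle between the x axis of pot_3 and the x axis of pad_3, either way round below 0.2 rad and z of pot_3 in the frame of pad_3 between 0.001 and 0.008 m)) and contact force between the fingers and pot_0 below 0.3 N and contact force between the fingers and pot_1 below 0.3 N and contact force between the fingers and pot_2 below 0.3 N and contact force between the fingers and pot_3 below 0.3 N and value of joint switch below 0.3 rad), for 0.2 s.
4. the lever is thrown (value of joint switch above 0.8 rad), for 0.2 s.
At the end, for the whole second after the job is handed in: All chalk lumps lie in the basin and the pan is level (under 0.06 rad); every pot stands upright and at rest on a pad, within 15 mm of its centre, its handle on the pointer's side and within 0.2 rad of the pointer's direction; the lever stands at over 0.8 rad (all of step 2 and ((horizontal distance between pot_0 and pad_0 below 0.015 m and x of pad_0_mark in the frame of pot_0 above 0.03 m and angle between the x axis of pot_0 and the x axis of pad_0, either way round below 0.2 rad and z of pot_0 in the frame of pad_0 between 0.001 and 0.008 m) or (horizontal distance between pot_0 and pad_1 below 0.015 m and x of pad_1_mark in the frame of pot_0 above 0.03 m and angle between the x axis of pot_0 and the x axis of pad_1, either way round below 0.2 rad and z of pot_0 in the frame of pad_1 between 0.001 and 0.008 m) or (horizontal distance between pot_0 and pad_2 below 0.015 m and x of pad_2_mark in the frame of pot_0 above 0.03 m and angle between the x axis of pot_0 and the x axis of pad_2, either way round below 0.2 rad and z of pot_0 in the frame of pad_2 between 0.001 and 0.008 m) or (horizontal distance between pot_0 and pad_3 below 0.015 m and x of pad_3_mark in the frame of pot_0 above 0.03 m and angle between the x axis of pot_0 and the x axis of pad_3, either way round below 0.2 rad and z of pot_0 in the frame of pad_3 between 0.001 and 0.008 m)) and angle between each of pot_0, pot_1, pot_2, pot_3's own z axis and vertical below 0.1 rad and linear speed of each of pot_0, pot_1, pot_2, pot_3 below 0.02 m/s and ((horizontal distance between pot_1 and pad_0 below 0.015 m and x of pad_0_mark in the frame of pot_1 above 0.03 m and angle between the x axis of pot_1 and the x axis of pad_0, either way round below 0.2 rad and z of pot_1 in the frame of pad_0 between 0.001 and 0.008 m) or (horizontal distance between pot_1 and pad_1 below 0.015 m and x of pad_1_mark in the frame of pot_1 above 0.03 m and angle between the x axis of pot_1 and the x axis of pad_1, either way round below 0.2 rad and z of pot_1 in the frame of pad_1 between 0.001 and 0.008 m) or (horizontal distance between pot_1 and pad_2 below 0.015 m and x of pad_2_mark in the frame of pot_1 above 0.03 m and angle between the x axis of pot_1 and the x axis of pad_2, either way round below 0.2 rad and z of pot_1 in the frame of pad_2 between 0.001 and 0.008 m) or (horizontal distance between pot_1 and pad_3 below 0.015 m and x of pad_3_mark in the frame of pot_1 above 0.03 m and angle between the x axis of pot_1 and the x axis of pad_3, either way round below 0.2 rad and z of pot_1 in the frame of pad_3 between 0.001 and 0.008 m)) and ((horizontal distance between pot_2 and pad_0 below 0.015 m and x of pad_0_mark in the frame of pot_2 above 0.03 m and angle between the x axis of pot_2 and the x axis of pad_0, either way round below 0.2 rad and z of pot_2 in the frame of pad_0 between 0.001 and 0.008 m) or (horizontal distance between pot_2 and pad_1 below 0.015 m and x of pad_1_mark in the frame of pot_2 above 0.03 m and angle between the x axis of pot_2 and the x axis of pad_1, either way round below 0.2 rad and z of pot_2 in the frame of pad_1 between 0.001 and 0.008 m) or (horizontal distance between pot_2 and pad_2 below 0.015 m and x of pad_2_mark in the frame of pot_2 above 0.03 m and angle between the x axis of pot_2 and the x axis of pad_2, either way round below 0.2 rad and z of pot_2 in the frame of pad_2 between 0.001 and 0.008 m) or (horizontal distance between pot_2 and pad_3 below 0.015 m and x of pad_3_mark in the frame of pot_2 above 0.03 m and angle between the x axis of pot_2 and the x axis of pad_3, either way round below 0.2 rad and z of pot_2 in the frame of pad_3 between 0.001 and 0.008 m)) and ((horizontal distance between pot_3 and pad_0 below 0.015 m and x of pad_0_mark in the frame of pot_3 above 0.03 m and angle between the x axis of pot_3 and the x axis of pad_0, either way round below 0.2 rad and z of pot_3 in the frame of pad_0 between 0.001 and 0.008 m) or (horizontal distance between pot_3 and pad_1 below 0.015 m and x of pad_1_mark in the frame of pot_3 above 0.03 m and angle between the x axis of pot_3 and the x axis of pad_1, either way round below 0.2 rad and z of pot_3 in the frame of pad_1 between 0.001 and 0.008 m) or (horizontal distance between pot_3 and pad_2 below 0.015 m and x of pad_2_mark in the frame of pot_3 above 0.03 m and angle between the x axis of pot_3 and the x axis of pad_2, either way round below 0.2 rad and z of pot_3 in the frame of pad_2 between 0.001 and 0.008 m) or (horizontal distance between pot_3 and pad_3 below 0.015 m and x of pad_3_mark in the frame of pot_3 above 0.03 m and angle between the x axis of pot_3 and the x axis of pad_3, either way round below 0.2 rad and z of pot_3 in the frame of pad_3 between 0.001 and 0.008 m)) and contact force between the fingers and pot_0 below 0.3 N and contact force between the fingers and pot_1 below 0.3 N and contact force between the fingers and pot_2 below 0.3 N and contact force between the fingers and pot_3 below 0.3 N and value of joint switch above 0.8 rad); the robot touches nothing.
It fails at once if the dropper bottle, petri dish or match box is moved by more than 5 cm or the dropper is knocked over (distance of any of dropper, petri, matches from where it was at the start of the episode above 0.05 m or angle between dropper's own z axis and vertical above 0.6 rad).
Of pot_0, pot_1, pot_2, pot_3 only 3 to 4 are there at a start; the rules pass over those that are not, and their reading is None.
Of lump_0, lump_1, lump_2, lump_3 only 3 to 4 are there at a start; the rules pass over those that are not, and their reading is None.
At some moment in a run one of pot_0, pot_1, pot_2, pot_3 may be knocked a few centimetres aside while the robot is not near it.
Once in a run the grip may slacken for a moment while it holds something.
It also fails if it takes over 210 s, if anything falls off the work surface, if the arm or the gripper's body presses on something with over 40 N, if the wrist force passes 120 N, or if a joint passes its speed limit or range.

### The arm

A 7-joint arm with a two-finger parallel gripper is mounted at the origin on a cart in front of the work surface, level with it; the furniture and walls round the work are solid. World frame = base frame: x ahead of the robot, y to its left, z up, the work surface at z = 0. Lengths are in m, angles in rad, forces in N, time in s.
With the tool pointing down it reaches from about 0.4 to 0.925 m from the base axis. Payload 5.6 kg.
Tool frame: the origin (TCP) lies at the very end of the fingers, on their centre line; the grasp point (between the pads) lies 19 mm behind it; z points along the fingers, y is the line along which they close (so a half turn about z gives the same grasp; the last joint's range is limited). The gripper opens to 85 mm and grips with 20 to 120 N. Pads are 22 mm wide; open, the fingers measure 114 mm over their backs; the gripper's body (76 mm by 85 mm) begins 54 mm behind the grasp point. The pads swing forward as they close: fully open they stand 13 mm farther back than shut.
Start: joints at [1.299, 0.468, -0.012, 1.603, 0.006, 1.071, -0.056], TCP at [0.147, -0.633, 0.231] pointing down, gripper open.
Joint ranges: [-2.53, 2.53], [-0.31, 2.02], [-1.57, 1.55], [0.28, 2.44], [-1.29, 4.43], [0.15, 1.84], [-2.92, 2.92]. Speed limits (rad/s): [2.57, 2.57, 3.14, 3.14, 3.14, 3.14, 3.14].

### API

Orientations are given as [roll, pitch, yaw] about the fixed x, y, z axes, in that order (R = Rz(yaw) Ry(pitch) Rx(roll)).
In Python, from plant import ctrl, eyes, finish_job, spotter gives the robot as it stands.
- The arm moves only by the shell command python3 -m crank 'ROWS' [FORCE]. ROWS is JSON, one flat list of numbers, 7 for each row, row after row: the shift along the tool's x, y, z normalised to -1 to 1, where 1 is 25 cm, then the turn, a rotation vector about the tool's x, y, z normalised to -1 to 1, where 1 is 120 degrees, then the opening, from -1 (shut) to 1 (fully open). In form: [dx, dy, dz, wx, wy, wz, gripper, dx, dy, dz, wx, wy, wz, gripper, ...]. A call has 1 to 10 rows; each row is the pose to reach, as a shift and turn from the pose commanded when the call began, along the tool's axes at that moment; what a row does not reach only later rows make up. A row lasts 1/10 s, in which the tool goes at most 50 mm and 8.59 degrees, less where a joint would pass 70% of its speed; a pose out of reach is approached as far as the arm can. A call with a number of a shift or a turn outside -1 to 1 is refused whole. A call with a gripper value outside its range is refused whole. The fingers move at their own pace and stop on an object; FORCE is the grip in N (left out, the last holds). Time passes only in rows, so rows that repeat a pose let the fingers close. It gives the time, the measured TCP pose, the force, the opening and the grip force at its end, in the units of the state.
- ctrl.sense(): the state, without advancing time (a new reading comes with each control period).
- eyes.read_camera(name): name is "scene" or "top" or "wrist"; returns a dict with "image" (384x512x3 uint8, blue, green, red), "mtx" (3x3 intrinsics, pixels), "position" and "rotation" of the camera in the world; the wrist camera has in their place "T_tool_cam" (4x4, takes a point from camera to tool coordinates, whose origin is the TCP and whose axes are the flange's). Camera axes: x right, y down, z forward; pixel columns grow to the right and rows downward; lengths in m; the calibration is good to about 2 mm. A picture is of the moment at which its call begins: read the wrist's pose just before it. There is no depth.
- finish_job(): hands the job in; it is judged then, once.
Trained networks look in the newest picture that a camera, given by its name, has taken for a name from the list of things; names that differ only in an ending like _2 or _b are one class to them, and where a whole thing is asked for, a point or a joint stands for the part that bears it (a point fixed in the world has none). Each returns a list of dicts, best first, with "score" (0 to 1); they miss things now and then, are a little off and sometimes report something else, mostly with a low value. They report only what shows in the picture. A call takes as long as a camera call.
- spotter.recognise(camera, label): "at" ([column, row] in pixels, amid what is visible of it).
- spotter.regions_of(camera, label): "region" (384x512 bool, what is visible of it) and "at" ([column, row] in pixels, amid what is visible of it).
- spotter.place_of(camera, label): "at" ([column, row] in pixels: a listed point, or the origin of a listed thing).
The state is a dict: "time_s": time; "joints": joint angles; "joint_vel": joint speeds; "joint_efforts": joint torques, N m; "tool_pos": TCP position; "ee_rot": TCP orientation; "force": force on the tool from outside, world axes, zero at the start; "wrist_torque": the same for the moment, N m; "finger_gap": finger opening in m; "finger_force": force on a finger pad.
Only numpy, scipy, OpenCV 4.12 (cv2) and the standard library are available. Lean on these libraries where they do the work, as an engineer would, in place of code of your own. Each camera call takes 0.05 s, during which the arm holds its last target. There are 200 camera calls.

## Working session

There is one attempt and no reset: what is moved stays moved. The work goes in short steps, Python scripts to look and compute and a shell command to move; the robot and the scene stay as the last step left them, time stands still between calls to the robot, and variables do not carry over. Pictures are saved under pics/ and viewed, at most 14 in all, crops included, and the job is handed in when it is done.

```bash
ls; mkdir -p pics; cat > h.py <<'E'
import numpy as np, cv2
from scipy.spatial.transform import Rotation as Rn
from plant import ctrl, eyes, finish_job, spotter
def cam(name):
    s=ctrl.sense(); c=eyes.read_camera(name)
    K=np.array(c["mtx"])
    if "T_tool_cam" in c:
        T=np.eye(4); T[:3,:3]=Rn.from_euler('xyz',s["ee_rot"]).as_matrix(); T[:3,3]=s["tool_pos"]
        T=T@np.array(c["T_tool_cam"]); P,R=T[:3,3],T[:3,:3]
    else:
        P=np.array(c["position"]); R=np.array(c["rotation"])
        if R.shape!=(3,3): R=Rn.from_euler('xyz',R).as_matrix()
    return c["image"],K,P,R
def w(px,z,K,P,R):
    d=R@np.linalg.solve(K,[px[0],px[1],1.]); return P+d*(z-P[2])/d[2]
def proj(X,K,P,R):
    q=K@(R.T@(np.array(X)-P)); return q[:2]/q[2]
E
cat > a.py <<'E'
from h import *
np.set_printoptions(precision=3,suppress=True)
for n in ("top","scene"):
    im,K,P,R=cam(n); cv2.imwrite(f"pics/{n}0.png",cv2.resize(im,(800,600)))
    print(n,P,R[:,2])
    for l,z in (("pan_bar",.106),("feeder",0),("switch_tip",.092),("pot_0",0),("pad_0",0),("pad_0_mark",.004),("lump_0",.088),("dropper",0),("petri",0),("matches",0)):
        for d in spotter.place_of(n,l): 
            if d["score"]>.3: print(l,round(d["score"],2),np.round(d["at"]),w(d["at"],z,K,P,R)[:2])
print(ctrl.sense())
E
python3 a.py
```

```text
pics
top [ 0.483 -0.079  1.123] [ 0.058  0.012 -0.998]
pan_bar 0.82 [137. 252.] [0.384 0.278]
pan_bar 0.53 [190. 205.] [0.51  0.128]
feeder 0.61 [137. 189.] [0.566 0.313]
switch_tip 0.5 [354. 235.] [ 0.414 -0.331]
switch_tip 0.47 [189. 206.] [0.509 0.134]
pot_0 0.87 [265. 225.] [ 0.445 -0.082]
pot_0 0.75 [352. 233.] [ 0.414 -0.348]
pot_0 0.74 [224. 218.] [0.472 0.044]
pot_0 0.7 [320. 228.] [ 0.433 -0.25 ]
pot_0 0.36 [334. 191.] [ 0.545 -0.298]
pad_0 0.92 [241. 190.] [ 0.556 -0.01 ]
pad_0 0.8 [333. 190.] [ 0.548 -0.294]
pad_0 0.75 [288. 184.] [ 0.57  -0.156]
pad_0 0.69 [381. 198.] [ 0.519 -0.442]
pad_0_mark 0.92 [280. 165.] [ 0.628 -0.134]
lump_0 0.76 [128. 231.] [0.443 0.309]
lump_0 0.72 [122. 210.] [0.503 0.325]
lump_0 0.51 [139. 205.] [0.514 0.277]
lump_0 0.48 [147. 218.] [0.478 0.254]
dropper 0.62 [259. 143.] [ 0.701 -0.072]
dropper 0.47 [316. 227.] [ 0.435 -0.24 ]
petri 0.59 [197. 150.] [0.684 0.125]
matches 0.77 [334. 143.] [ 0.693 -0.305]
scene [ 0.106 -0.869  0.553] [ 0.423  0.781 -0.459]
feeder 0.87 [221. 175.] [0.564 0.256]
switch_tip 0.55 [221. 167.] [0.514 0.129]
pot_0 0.8
[... 335 characters left out ...]
 -0.135]
pad_0_mark 0.49 [267. 200.] [0.614 0.004]
dropper 0.73 [300. 201.] [ 0.702 -0.051]
dropper 0.39 [353. 291.] [ 0.571 -0.442]
petri 0.63 [273. 182.] [0.699 0.108]
matches 0.76 [351. 243.] [ 0.687 -0.302]
{'time_s': 1.1, 'joints': array([ 1.299,  0.467, -0.012,  1.603,  0.006,  1.071, -0.056]), 'joint_vel': array([ 0.001, -0.001, -0.   ,  0.002, -0.002, -0.002,  0.001]), 'joint_efforts': array([  0.   , -53.224,   0.021, -25.163,   0.012,   0.001,   0.   ]), 'tool_pos': array([ 0.147, -0.633,  0.231]), 'ee_rot': array([3.142, 0.   , 0.229]), 'force': array([ 0.368, -0.02 , -0.46 ]), 'wrist_torque': array([-0.018,  0.01 , -0.058]), 'finger_force': 0.0, 'finger_gap': 0.08539242670411952}
```

View pics/top0.png

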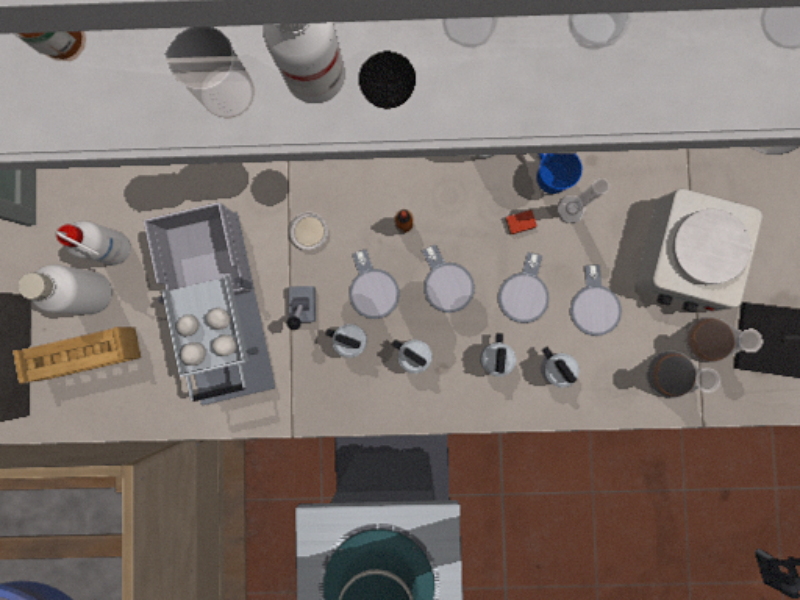

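View pics/scene0.png

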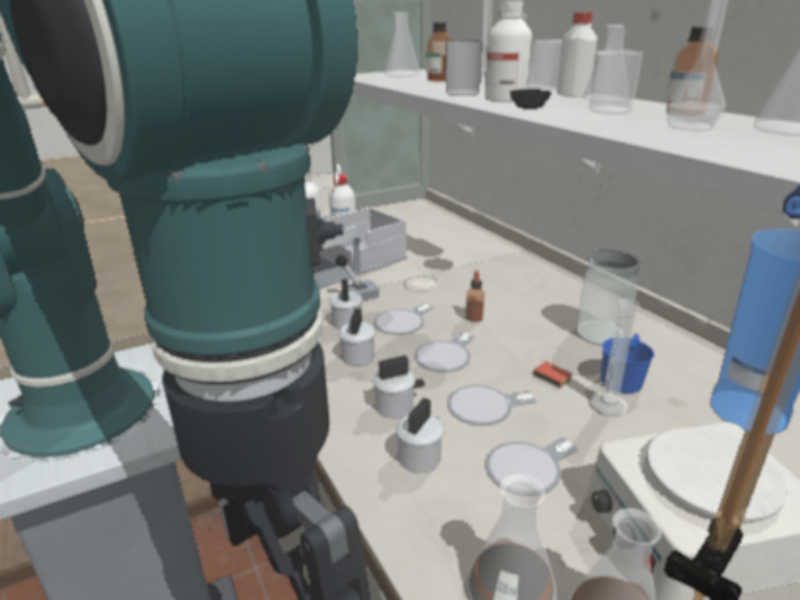

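```bash
cat > go.py <<'E'
# usage: go.py x y z yaw  [x y z yaw ...] ; chain of calls; '-' start = measured. prints row (6 numbers) and number of rows needed
import sys; from h import *
from math import ceil
s=ctrl.sense(); p=np.array(s["tool_pos"]); R=Rn.from_euler('xyz',s["ee_rot"])
a=np.array(sys.argv[1:],float).reshape(-1,4)
print("at",np.round(p,4),np.round(s["ee_rot"],3))
for t in a:
    G=Rn.from_euler('xyz',[np.pi,0,t[3]])
    d=R.inv().apply(t[:3]-p); r=(R.inv()*G).as_rotvec()
    print(np.round(np.r_[d/.25,r/np.radians(120)],3).tolist(),"n>=",max(ceil(np.linalg.norm(d)/.05),ceil(np.degrees(np.linalg.norm(r))/8.59)))
    p,R=t[:3],G
E
python3 go.py .3 -.5 .28 .5  .42 -.3 .28 .9   .48 -.08 .28 1.3  .45 .13 .28 1.6  .38 .275 .26 1.76
```

```text
at [ 0.1474 -0.6331  0.2313] [3.142 0.    0.229]
[0.715, -0.38, -0.195, 0.0, 0.0, -0.13] n>= 5
[0.805, -0.472, -0.0, 0.0, 0.0, -0.191] n>= 5
[0.839, -0.359, -0.0, -0.0, 0.0, -0.191] n>= 5
[0.777, -0.34, -0.0, 0.0, 0.0, -0.143] n>= 5
[0.588, -0.263, 0.08, -0.0, 0.0, -0.076] n>= 4
```

```bash

python3 -m crank '[0.715,-0.38,-0.195,0,0,-0.13,0, 0.715,-0.38,-0.195,0,0,-0.13,0, 0.715,-0.38,-0.195,0,0,-0.13,0, 0.715,-0.38,-0.195,0,0,-0.13,0, 0.715,-0.38,-0.195,0,0,-0.13,0, 0.715,-0.38,-0.195,0,0,-0.13,0]' 40
python3 -m crank '[0.805,-0.472,0,0,0,-0.191,0, 0.805,-0.472,0,0,0,-0.191,0, 0.805,-0.472,0,0,0,-0.191,0, 0.805,-0.472,0,0,0,-0.191,0, 0.805,-0.472,0,0,0,-0.191,0, 0.805,-0.472,0,0,0,-0.191,0]'
python3 -m crank '[0.839,-0.359,0,0,0,-0.191,0, 0.839,-0.359,0,0,0,-0.191,0, 0.839,-0.359,0,0,0,-0.191,0, 0.839,-0.359,0,0,0,-0.191,0, 0.839,-0.359,0,0,0,-0.191,0, 0.839,-0.359,0,0,0,-0.191,0]'
python3 -m crank '[0.777,-0.34,0,0,0,-0.143,0, 0.777,-0.34,0,0,0,-0.143,0, 0.777,-0.34,0,0,0,-0.143,0, 0.777,-0.34,0,0,0,-0.143,0, 0.777,-0.34,0,0,0,-0.143,0, 0.777,-0.34,0,0,0,-0.143,0]'
python3 -m crank '[0.588,-0.263,0.08,0,0,-0.076,0, 0.588,-0.263,0.08,0,0,-0.076,0, 0.588,-0.263,0.08,0,0,-0.076,0, 0.588,-0.263,0.08,0,0,-0.076,0, 0.588,-0.263,0.08,0,0,-0.076,0, 0.588,-0.263,0.08,0,0,-0.076,0, 0.588,-0.263,0.08,0,0,-0.076,0]'
cat > b.py <<'E'
from h import *
np.set_printoptions(precision=3,suppress=True)
im,K,P,R=cam("wrist"); cv2.imwrite("pics/w1.png",im)
for l,z in (("pan_bar",.106),("feeder",0)):
    for d in spotter.place_of("wrist",l)[:3]: print(l,round(d["score"],2),d["at"],w(d["at"],z,K,P,R)[:2])
for d in spotter.regions_of("wrist","pan_bar")[:2]:
    m=d["region"].astype(np.uint8); (c,wh,a)=cv2.minAreaRect(cv2.findNonZero(m)); b=cv2.boxPoints((c,wh,a))
    print(d["score"],c,wh,a); print([w(q,.106,K,P,R)[:2] for q in b])
E
python3 b.py
```

```text
time_s: 1.7
tool_pos: [0.3021, -0.4988, 0.2809]
ee_rot: [3.14, -0.0, 0.505]
force: [-0.4, -0.2, 0.9]
finger_gap: 0.0428
finger_force: 0.0
time_s: 2.3
tool_pos: [0.4215, -0.2967, 0.2799]
ee_rot: [-3.141, -0.001, 0.907]
force: [0.2, 0.3, -0.9]
finger_gap: 0.0426
finger_force: 0.0
time_s: 2.9
tool_pos: [0.4803, -0.0777, 0.2799]
ee_rot: [3.142, -0.001, 1.305]
force: [-0.3, -1.3, -0.8]
finger_gap: 0.0432
finger_force: 0.0
time_s: 3.5
tool_pos: [0.4499, 0.1297, 0.2798]
ee_rot: [-3.141, 0.0, 1.601]
force: [0.3, -1.0, -0.1]
finger_gap: 0.0429
finger_force: 0.0
time_s: 4.2
tool_pos: [0.3813, 0.2725, 0.2598]
ee_rot: [-3.141, 0.001, 1.755]
force: [0.2, 0.0, -0.2]
finger_gap: 0.0427
finger_force: 0.0
pan_bar 0.95 [263.4, 183.9] [0.387 0.269]
feeder 0.79 [393.2, 163.3] [0.578 0.307]
0.7 (358.9869384765625, 177.25462341308594) (106.28189086914062, 201.82859802246094) 88.99491119384766
[array([0.369, 0.329]), array([0.576, 0.372]), array([0.626, 0.258]), array([0.393, 0.21 ])]
```

View pics/w1.png

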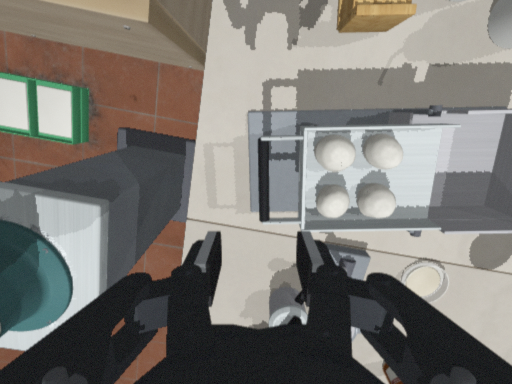

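```bash
python3 go.py .387 .27 .0885 1.766
```

```text
at [0.3802 0.2741 0.26  ] [3.141 0.    1.757]
[-0.021, 0.024, 0.686, 0.0, 0.0, -0.004] n>= 4
```

```bash

python3 -m crank '[-0.021,0.024,0.2,0,0,-0.004,0, -0.021,0.024,0.4,0,0,-0.004,0, -0.021,0.024,0.55,0,0,-0.004,0, -0.021,0.024,0.686,0,0,-0.004,0, -0.021,0.024,0.686,0,0,-0.004,0, -0.021,0.024,0.686,0,0,-0.004,-1, -0.021,0.024,0.686,0,0,-0.004,-1, -0.021,0.024,0.686,0,0,-0.004,-1, -0.021,0.024,0.686,0,0,-0.004,-1, -0.021,0.024,0.686,0,0,-0.004,-1]' 40
```

```text
time_s: 5.4
tool_pos: [0.3869, 0.2718, 0.0904]
ee_rot: [3.139, -0.001, 1.768]
force: [-3.0, 0.1, 7.9]
finger_gap: 0.0104
finger_force: 39.3
```

```bash

python3 -m crank '[0,0.005,-0.038,0,0,0,-1, 0,0.011,-0.076,0,0,0,-1, 0,0.02,-0.113,0,0,0,-1, 0,0.03,-0.15,0,0,0,-1, 0,0.042,-0.186,0,0,0,-1, 0,0.055,-0.221,0,0,0,-1, 0,0.071,-0.256,0,0,0,-1, 0,0.088,-0.29,0,0,0,-1, 0,0.107,-0.323,0,0,0,-1, 0,0.128,-0.356,0,0,0,-1]'
python3 -m crank '[0,0.022,-0.031,0,0,0,-1, 0,0.046,-0.06,0,0,0,-1, 0,0.071,-0.089,0,0,0,-1, 0,0.097,-0.117,0,0,0,-1, 0,0.125,-0.143,0,0,0,-1, 0,0.154,-0.167,0,0,0,-1, 0,0.154,-0.167,0,0,0,-1, 0,0.154,-0.167,0,0,0,-1]'
python3 - <<'E'
from h import *
im,K,P,R=cam("top"); cv2.imwrite("pics/t2.png",cv2.resize(im[80:300,60:280],(600,600)))
E
```

```text
time_s: 6.4
tool_pos: [0.4156, 0.2776, 0.1779]
ee_rot: [-3.137, 0.0, 1.769]
force: [-5.5, 4.8, -1.0]
finger_gap: 0.0101
finger_force: 38.9
time_s: 7.2
tool_pos: [0.4507, 0.2849, 0.2207]
ee_rot: [-3.133, 0.003, 1.77]
force: [-15.6, -1.9, 15.2]
finger_gap: 0.0103
finger_force: 39.8
```

View pics/t2.png

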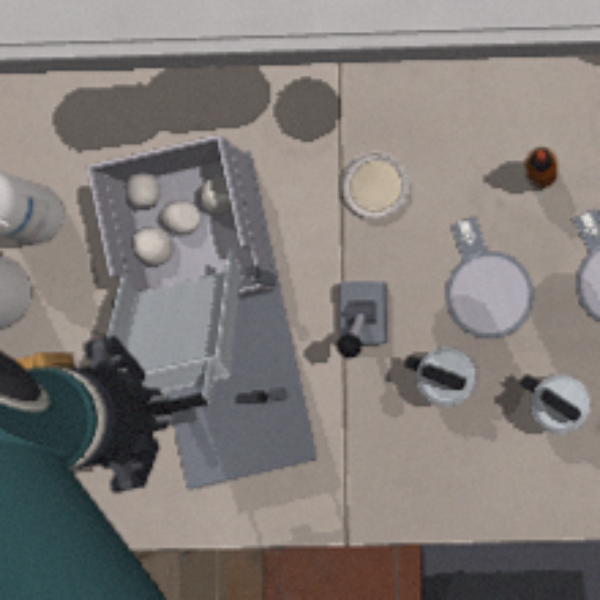

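```bash

python3 -m crank '[0,-0.057,0.05,0,0,0,-1, 0,-0.108,0.107,0,0,0,-1, 0,-0.154,0.167,0,0,0,-1, 0,-0.194,0.233,0,0,0,-1, 0,-0.227,0.302,0,0,0,-1, 0,-0.252,0.373,0,0,0,-1, 0,-0.271,0.447,0,0,0,-1, 0,-0.282,0.523,0,0,0,-1, 0,-0.282,0.523,0,0,0,-1]'
python3 -m crank '[0,0,0,0,0,0,0, 0,0,0,0,0,0,0, 0,0,0,0,0,0,0, 0,0,-0.2,0,0,0,0, 0,0,-0.4,0,0,0,0, 0,0,-0.6,0,0,0,0, 0,0,-0.72,0,0,0,0, 0,0,-0.72,0,0,0,0]'
cat > c.py <<'E'
from h import *
np.set_printoptions(precision=3,suppress=True)
im,K,P,R=cam("top"); cv2.imwrite("pics/t3.png",cv2.resize(im[80:300,60:280],(600,600)))
pads=[(w(d["at"],0.,K,P,R),d["score"]) for d in spotter.place_of("top","pad_0")]
# arrow & grip regions
B=im.astype(int)
for l,z in (("pad_0",0.004),("pot_0",.09)):
    for d in spotter.regions_of("top",l):
        if d["score"]<.3: continue
        m=d["region"]; 
        if l=="pot_0": m=m&(B.max(2)<70)
        n=m.sum(); 
        if n<10: continue
        yx=np.argwhere(m)[:,::-1].astype(np.float32)
        X=np.array([w(q,z,K,P,R)[:2] for q in yx]); c=X.mean(0); u,sv,v=np.linalg.svd(X-c)if len(X)<3000 else (0,0,np.eye(2))
        print(l,round(d["score"],2),np.round(d["at"]),n,c,"axis yaw",np.arctan2(v[0,1],v[0,0]), "sk",((X-c)@v[0]).min(),((X-c)@v[0]).max())
E
python3 c.py
```

```text
time_s: 8.15
tool_pos: [0.387, 0.272, 0.0886]
ee_rot: [3.14, -0.001, 1.769]
force: [0.6, 4.7, -2.3]
finger_gap: 0.0101
finger_force: 45.1
time_s: 8.95
tool_pos: [0.3883, 0.2723, 0.2729]
ee_rot: [3.133, -0.001, 1.767]
force: [0.0, -0.3, 0.0]
finger_gap: 0.0426
finger_force: 0.0
pad_0 0.95 [331. 189.] 933 [ 0.556 -0.301] axis yaw 2.808027093621878 sk -0.07995765776633659 0.05894309321760743
pad_0 0.92 [238. 183.] 936 [ 0.572 -0.002] axis yaw -2.82337712386393 sk -0.08082737777211593 0.057692445563403104
pad_0 0.82 [379. 196.] 941 [ 0.529 -0.439] axis yaw -3.0995368588571743 sk -0.07954213588814349 0.05657274905563444
pad_0 0.7 [284. 182.] 965 [ 0.58  -0.149] axis yaw -2.700481431778115 sk -0.08052753022770417 0.059247233055547834
pad_0 0.46 [191. 202.] 70 [0.519 0.152] axis yaw 2.7312079779169864 sk -0.02727692658689506 0.019571285042766635
pot_0 0.92 [223. 216.] 90 [0.473 0.043] axis yaw -1.9994212006587797 sk -0.03458373010209146 0.02677263770066154
pot_0 0.63 [272. 212.] 92 [ 0.48  -0.093] axis yaw -2.1961029611418503 sk -0.03716849507390113 0.02963985991852878
pot_0 0.62 [358. 235.] 147 [ 0.413 -0.342] axis yaw -2.3367295145668727 sk -0.04265161598763984 0.03596131538981573
pot_0 0.61 [321. 228.] 105 [ 0.436 -0.236] axis yaw 3.089204131924195 sk -0.039359906746535195 0.02818660563776614
```

View pics/t3.png

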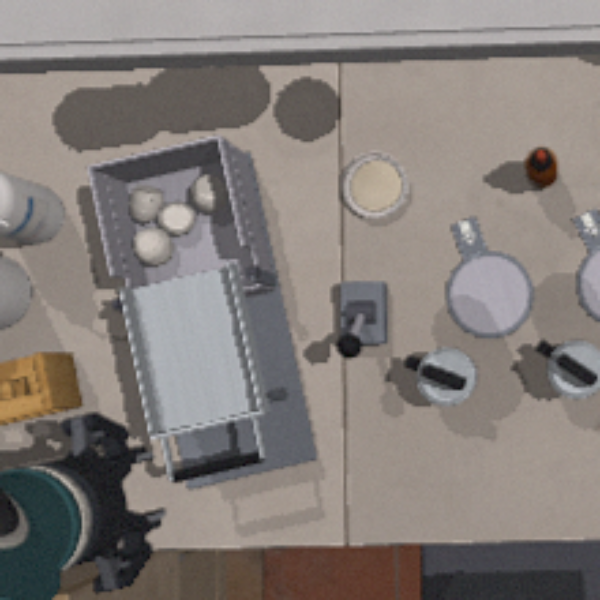

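```bash
python3 go.py .46 .14 .25 1.5  .46 .04 .25 1.14
```

```text
at [0.3857 0.2701 0.2673] [-3.139e+00  1.000e-03  1.768e+00]
[-0.569, 0.19, 0.07, -0.001, 0.001, 0.128] n>= 4
[-0.399, 0.028, 0.0, 0.0, -0.0, 0.172] n>= 3
```

```bash

python3 -m crank '[-0.569,0.19,0.07,0,0,0.128,0, -0.569,0.19,0.07,0,0,0.128,0, -0.569,0.19,0.07,0,0,0.128,0, -0.569,0.19,0.07,0,0,0.128,0, -0.569,0.19,0.07,0,0,0.128,0]'
python3 -m crank '[-0.399,0.028,0,0,0,0.172,0, -0.399,0.028,0,0,0,0.172,0, -0.399,0.028,0,0,0,0.172,0, -0.399,0.028,0,0,0,0.172,0, -0.399,0.028,0,0,0,0.172,0]'
cat > pot.py <<'E'
# pot.py name : wrist look at pots and pads
import sys
from h import *
np.set_printoptions(precision=3,suppress=True)
im,K,P,R=cam("wrist"); cv2.imwrite(f"pics/{sys.argv[1]}.png",im)
for d in spotter.place_of("wrist","pot_0")[:4]: print("pot origin",round(d["score"],2),np.round(d["at"]),w(d["at"],0.,K,P,R)[:2])
for d in spotter.regions_of("wrist","pot_0")[:4]:
    if d["score"]<.3: continue
    m=(d["region"]&(im.max(2)<60)).astype(np.uint8); m=cv2.morphologyEx(m,cv2.MORPH_OPEN,np.ones((3,3)))
    n,lab,st,ce=cv2.connectedComponentsWithStats(m)
    for i in range(1,n):
        if st[i,4]<60: continue
        c,wh,a=cv2.minAreaRect(cv2.findNonZero((lab==i).astype(np.uint8))); b=cv2.boxPoints((c,wh,a))
        X=np.array([w(q,.09,K,P,R)[:2] for q in b]); e=[X[1]-X[0],X[2]-X[1]]; e.sort(key=lambda v:-np.hypot(*v))
        print(" dark px",np.round(c),"c(z=.09)",w(c,.09,K,P,R)[:2],"len",np.hypot(*e[0]),np.hypot(*e[1]),"yaw",np.arctan2(e[0][1],e[0][0])%np.pi)
for l,z in (("pad_0",.004),("pad_0_mark",.004)):
    for d in spotter.place_of("wrist",l)[:4]: print(l,round(d["score"],2),np.round(d["at"]),w(d["at"],z,K,P,R)[:2])
for d in spotter.regions_of("wrist","pad_0")[:4]:
    if d["score"]<.3: continue
    X=np.array([w(q,.004,K,P,R)[:2] for q in np.argwhere(d["region"])[:,::-1]]); c=X.mean(0); v=np.linalg.eigh(np.cov((X-c).T))[1][:,1]
    s=(X-c)@v; v=v if s.max()>-s.min() else -v; s=(X-c)@v
    print("padreg",round(d["score"],2),np.round(d["at"]),"centre",c+v*(s.min()+.05),"yaw",np.arctan2(v[1],v[0]),"len",np.ptp(s))
E
python3 pot.py w2
```

```text
time_s: 9.65
tool_pos: [0.4602, 0.1397, 0.2493]
ee_rot: [-3.138, 0.0, 1.497]
force: [-0.8, 1.0, 0.2]
finger_gap: 0.0424
finger_force: 0.0
time_s: 10.15
tool_pos: [0.4601, 0.043, 0.2508]
ee_rot: [-3.141, -0.0, 1.145]
force: [-0.0, 0.2, -0.1]
finger_gap: 0.043
finger_force: 0.0
pot origin 0.95 [267. 159.] [0.474 0.044]
pot origin 0.82 [306. 242.] [ 0.476 -0.103]
pot origin 0.66 [306. 317.] [ 0.422 -0.238]
 dark px [266. 135.] c(z=.09) [0.487 0.084] len 0.014958402760033542 0.009719001518294326 yaw 1.1585391655344621
 dark px [268. 172.] c(z=.09) [0.472 0.045] len 0.04661555228837432 0.01228738779815768 yaw 1.1961909946962193
 dark px [315. 226.] c(z=.09) [ 0.496 -0.039] len 0.019225322030048744 0.011927943961424605 yaw 1.0686041021248656
pad_0 0.84 [370. 246.] [ 0.566 -0.148]
pad_0 0.68 [394. 383.] [ 0.518 -0.443]
pad_0 0.63 [339. 160.] [0.566 0.001]
pad_0 0.49 [386. 318.] [ 0.549 -0.293]
pad_0_mark 0.72 [396. 224.] [ 0.614 -0.13 ]
padreg 0.96 [379. 239.] centre [ 0.57  -0.149] yaw 0.42696738765696707 len 0.13881450998478817
padreg 0.75 [386. 376.] centre [ 0.52  -0.435] yaw -1.1701840786967028 len 0.06924554031499658
padreg 0.65 [466. 168.] centre [ 0.725 -0.087] yaw -0.7134197486844938 len 0.11855232997727469
padreg 0.44 [399. 324.] centre [ 0.607 -0.315] yaw 0.06644645153997902 len 0.07899887558953166
```

View pics/w2.png

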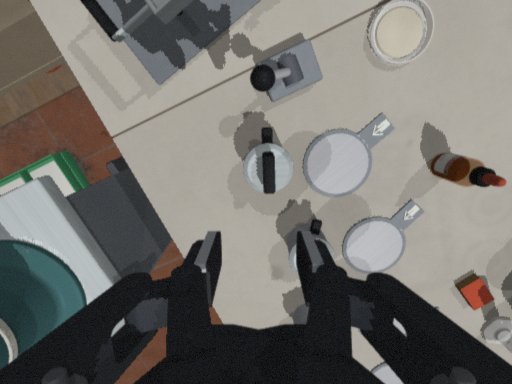

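```bash
python3 go.py .473 .0445 .066 1.19; cat > px.py <<'E'
import sys
from h import *
im,K,P,R=cam("wrist"); a=np.array(sys.argv[1:],float).reshape(-1,2)
X=[w(q,.004,K,P,R)[:2] for q in a]
for i in range(0,len(X),2): print(np.round(X[i],3),np.round(np.arctan2(*(X[i+1]-X[i])[::-1]),3))
E
python3 px.py 338 162 381 127 374 245 412 212
```

```text
at [0.4606 0.0418 0.2509] [-3.141 -0.     1.142]
[0.031, 0.041, 0.74, -0.0, -0.0, -0.023] n>= 4
[ 0.565 -0.003] 0.296
[ 0.572 -0.152] 0.402
```

```bash

python3 -m crank '[0.031,0.041,0.2,0,0,-0.023,0, 0.031,0.041,0.4,0,0,-0.023,0, 0.031,0.041,0.58,0,0,-0.023,0, 0.031,0.041,0.74,0,0,-0.023,0, 0.031,0.041,0.74,0,0,-0.023,0, 0.031,0.041,0.74,0,0,-0.023,-1, 0.031,0.041,0.74,0,0,-0.023,-1, 0.031,0.041,0.74,0,0,-0.023,-1, 0.031,0.041,0.74,0,0,-0.023,-1, 0.031,0.041,0.74,0,0,-0.023,-1]' 60
python3 -m crank '[0,0,-0.1,0,0,0,-1, 0,0,-0.2,0,0,0,-1, 0,0,-0.3,0,0,0,-1, 0,0,-0.4,0,0,0,-1, 0,0,-0.4,0,0,0,-1]'
python3 go.py .5655 -.001 .15 .305  .5655 -.001 .071 .305
```

```text
time_s: 11.5
tool_pos: [0.4743, 0.0438, 0.0678]
ee_rot: [3.139, -0.001, 1.188]
force: [-1.6, -0.2, 8.7]
finger_gap: 0.0127
finger_force: 63.2
time_s: 12.0
tool_pos: [0.4753, 0.0438, 0.1694]
ee_rot: [3.135, -0.002, 1.188]
force: [0.6, -0.8, -2.6]
finger_gap: 0.0126
finger_force: 61.6
at [0.4753 0.0438 0.1694] [ 3.135e+00 -2.000e-03  1.188e+00]
[-0.032, 0.401, 0.08, 0.003, -0.002, 0.421] n>= 6
[0.0, -0.0, 0.316, 0.0, 0.0, 0.0] n>= 2
```

```bash

python3 -m crank '[-0.032,0.401,0,0.003,-0.002,0.421,-1, -0.032,0.401,0,0.003,-0.002,0.421,-1, -0.032,0.401,0,0.003,-0.002,0.421,-1, -0.032,0.401,0,0.003,-0.002,0.421,-1, -0.032,0.401,0,0.003,-0.002,0.421,-1, -0.032,0.401,0.08,0.003,-0.002,0.421,-1, -0.032,0.401,0.08,0.003,-0.002,0.421,-1, -0.032,0.401,0.08,0.003,-0.002,0.421,-1]'
python3 go.py .5655 -.001 .072 .305
```

```text
time_s: 12.8
tool_pos: [0.5624, -0.0011, 0.1453]
ee_rot: [-3.137, 0.008, 0.31]
force: [1.0, 0.6, -2.0]
finger_gap: 0.0128
finger_force: 61.6
at [ 0.5624 -0.0011  0.1453] [-3.137  0.008  0.31 ]
[0.014, 0.004, 0.293, -0.002, 0.004, 0.002] n>= 2
```

```bash

python3 -m crank '[0.008,0.002,0.1,-0.002,0,0,-1, 0.008,0.002,0.2,-0.002,0,0,-1, 0.008,0.002,0.25,-0.002,0,0,-1, 0.008,0.002,0.28,-0.002,0,0,-1, 0.008,0.002,0.305,-0.002,0,0,-1, 0.008,0.002,0.305,-0.002,0,0,-1]'
```

```text
time_s: 13.4
tool_pos: [0.5659, -0.0005, 0.072]
ee_rot: [3.14, 0.004, 0.307]
force: [-3.4, 0.8, 7.2]
finger_gap: 0.013
finger_force: 63.0
```

```bash

python3 -m crank '[0,0,0,0,0,0,0, 0,0,0,0,0,0,0, 0,0,0,0,0,0,0, 0,0,-0.1,0,0,0,0, 0,0,-0.3,0,0,0,0, 0,0,-0.5,0,0,0,0, 0,0,-0.72,0,0,0,0, 0,0,-0.72,0,0,0,0]'
python3 go.py .465 -.12 .25 .95
```

```text
time_s: 14.2
tool_pos: [0.5696, 0.0, 0.2569]
ee_rot: [3.137, -0.006, 0.306]
force: [0.5, -0.5, 0.2]
finger_gap: 0.0429
finger_force: 0.0
at [0.5696 0.     0.2569] [ 3.137 -0.006  0.306]
[-0.544, 0.332, 0.026, 0.003, -0.002, -0.307] n>= 5
```

```bash

python3 -m crank '[-0.544,0.332,0.026,0.003,0,-0.307,0, -0.544,0.332,0.026,0.003,0,-0.307,0, -0.544,0.332,0.026,0.003,0,-0.307,0, -0.544,0.332,0.026,0.003,0,-0.307,0, -0.544,0.332,0.026,0.003,0,-0.307,0, -0.544,0.332,0.026,0.003,0,-0.307,0, -0.544,0.332,0.026,0.003,0,-0.307,0]'
python3 pot.py w3
```

```text
time_s: 14.9
tool_pos: [0.4613, -0.1204, 0.2441]
ee_rot: [-3.133, 0.003, 0.948]
force: [0.0, 0.2, 0.2]
finger_gap: 0.0429
finger_force: 0.0
pot origin 0.86 [287. 236.] [ 0.429 -0.237]
pot origin 0.77 [260. 146.] [ 0.475 -0.099]
pot origin 0.76 [272.  40.] [ 0.565 -0.001]
pot origin 0.67 [317. 291.] [ 0.413 -0.35 ]
 dark px [275.  19.] c(z=.09) [ 0.563 -0.001] len 0.05275209181022866 0.01743803410778788 yaw 0.23290934068186378
 dark px [317. 234.] c(z=.09) [ 0.477 -0.214] len 0.011661156027465 0.011008403284580371 yaw 1.4307552273898536
 dark px [287. 264.] c(z=.09) [ 0.425 -0.228] len 0.03119578913466353 0.025805562191336687 yaw 3.0133493153822375
 dark px [260. 116.] c(z=.09) [ 0.5   -0.065] len 0.015071184647841782 0.011383288380192839 yaw 0.955042007109677
 dark px [259. 154.] c(z=.09) [ 0.476 -0.097] len 0.045704674491602586 0.012733115723668507 yaw 0.9550420071096783
pad_0 0.82 [376. 226.] [ 0.548 -0.299]
pad_0 0.61 [339. 136.] [ 0.572 -0.151]
pad_0_mark 0.64 [358. 101.] [ 0.616 -0.127]
pad_0_mark 0.22 [409. 212.] [ 0.598 -0.308]
padreg 0.97 [380. 219.] centre [ 0.547 -0.296] yaw -0.29236372027505375 len 0.13944691378215912
padreg 0.95 [283.  60.] centre [ 0.559 -0.018] yaw -0.2992588475629525 len 0.11180448380225752
padreg 0.9 [425. 281.] centre [ 0.56  -0.428] yaw 2.811941634875678 len 0.10397230392607343
padreg 0.59 [344. 129.] centre [ 0.571 -0.151] yaw 0.44962282345870885 len 0.1388988768621037
```

View pics/w3.png

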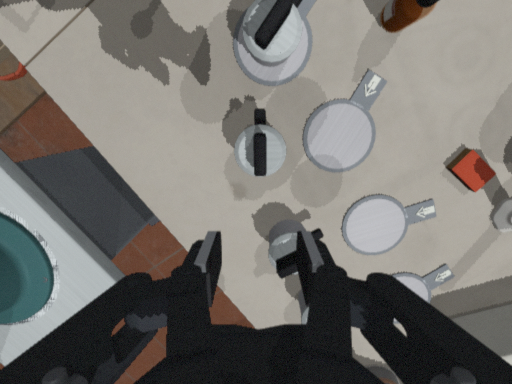

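```bash
python3 go.py .4755 -.098 .068 .955 .4755 -.098 .155 .955 .5715 -.151 .15 .44 .5715 -.151 .072 .44
```

```text
at [ 0.4613 -0.1202  0.2441] [-3.132e+00  3.000e-03  9.500e-01]
[0.108, 0.001, 0.704, -0.004, 0.002, -0.003] n>= 4
[0.0, 0.0, -0.348, 0.0, 0.0, 0.0] n>= 2
[0.049, 0.436, 0.02, 0.0, -0.0, 0.246] n>= 4
[0.0, -0.0, 0.312, 0.0, 0.0, 0.0] n>= 2
```

```bash

python3 -m crank '[0.108,0.001,0.2,-0.004,0.002,-0.003,0, 0.108,0.001,0.4,-0.004,0.002,-0.003,0, 0.108,0.001,0.58,-0.004,0.002,-0.003,0, 0.108,0.001,0.704,-0.004,0.002,-0.003,0, 0.108,0.001,0.704,-0.004,0.002,-0.003,0, 0.108,0.001,0.704,-0.004,0.002,-0.003,-1, 0.108,0.001,0.704,-0.004,0.002,-0.003,-1, 0.108,0.001,0.704,-0.004,0.002,-0.003,-1, 0.108,0.001,0.704,-0.004,0.002,-0.003,-1, 0.108,0.001,0.704,-0.004,0.002,-0.003,-1]'
python3 -m crank '[0,0,-0.1,0,0,0,-1, 0,0,-0.2,0,0,0,-1, 0,0,-0.35,0,0,0,-1, 0,0,-0.35,0,0,0,-1, 0,0,-0.35,0,0,0,-1]'
python3 go.py  .5715 -.151 .15 .44
```

```text
time_s: 16.2
tool_pos: [0.4771, -0.0986, 0.0701]
ee_rot: [3.138, -0.002, 0.955]
force: [-0.9, 0.5, 7.6]
finger_gap: 0.0124
finger_force: 60.2
time_s: 16.7
tool_pos: [0.4756, -0.099, 0.1566]
ee_rot: [3.14, -0.001, 0.955]
force: [0.0, 0.4, -2.3]
finger_gap: 0.0126
finger_force: 59.0
at [ 0.4756 -0.099   0.1566] [ 3.14e+00 -1.00e-03  9.55e-01]
[0.052, 0.433, 0.027, 0.001, -0.001, 0.246] n>= 4
```

```bash

python3 -m crank '[0.052,0.433,0,0.001,-0.001,0.246,-1, 0.052,0.433,0,0.001,-0.001,0.246,-1, 0.052,0.433,0,0.001,-0.001,0.246,-1, 0.052,0.433,0,0.001,-0.001,0.246,-1, 0.052,0.433,0,0.001,-0.001,0.246,-1, 0.052,0.433,0.1,0.001,-0.001,0.246,-1, 0.052,0.433,0.1,0.001,-0.001,0.246,-1]'
python3 go.py  .5715 -.151 .072 .44
```

```text
time_s: 17.4
tool_pos: [0.5681, -0.1497, 0.127]
ee_rot: [-3.134, 0.008, 0.442]
force: [-1.6, -0.0, -1.9]
finger_gap: 0.0126
finger_force: 59.3
at [ 0.5681 -0.1497  0.127 ] [-3.134  0.008  0.442]
[0.012, 0.012, 0.22, -0.003, 0.004, 0.001] n>= 2
```

```bash

python3 -m crank '[0.005,0.004,0.08,0,0,0,-1, 0.005,0.004,0.16,0,0,0,-1, 0.005,0.004,0.2,0,0,0,-1, 0.005,0.004,0.23,0,0,0,-1, 0.005,0.004,0.23,0,0,0,-1]'
```

```text
time_s: 17.9
tool_pos: [0.5732, -0.1505, 0.0743]
ee_rot: [-3.14, 0.001, 0.441]
force: [-1.4, -0.7, 4.0]
finger_gap: 0.013
finger_force: 60.0
```

Seated; release, rise and go look at pot C.

```bash

python3 -m crank '[0,0,0,0,0,0,0, 0,0,0,0,0,0,0, 0,0,0,0,0,0,0, 0,0,-0.1,0,0,0,0, 0,0,-0.3,0,0,0,0, 0,0,-0.5,0,0,0,0, 0,0,-0.7,0,0,0,0, 0,0,-0.7,0,0,0,0]'
python3 go.py .425 -.25 .25 -.03
```

```text
time_s: 18.7
tool_pos: [0.5774, -0.1514, 0.256]
ee_rot: [3.135, -0.009, 0.44]
force: [0.1, -0.3, -0.5]
finger_gap: 0.0424
finger_force: 0.0
at [ 0.5774 -0.1514  0.256 ] [ 3.135 -0.009  0.44 ]
[-0.72, 0.097, 0.019, 0.002, -0.005, 0.225] n>= 4
```

```bash

python3 -m crank '[-0.72,0.097,0.019,0.002,-0.002,0.225,0, -0.72,0.097,0.019,0.002,-0.002,0.225,0, -0.72,0.097,0.019,0.002,-0.002,0.225,0, -0.72,0.097,0.019,0.002,-0.002,0.225,0, -0.72,0.097,0.019,0.002,-0.002,0.225,0, -0.72,0.097,0.019,0.002,-0.002,0.225,0, -0.72,0.097,0.019,0.002,-0.002,0.225,0]'
python3 pot.py w4
```

```text
time_s: 19.4
tool_pos: [0.4218, -0.2486, 0.2435]
ee_rot: [-3.137, 0.007, -0.029]
force: [0.3, 0.9, 0.6]
finger_gap: 0.0429
finger_force: 0.0
pot origin 0.81 [335. 170.] [ 0.407 -0.357]
pot origin 0.78 [252. 156.] [ 0.431 -0.238]
pot origin 0.76 [65. 56.] [ 0.566 -0.003]
pot origin 0.7 [180.  49.] [ 0.57  -0.151]
 dark px [254. 131.] c(z=.09) [ 0.473 -0.244] len 0.014467830256823602 0.009434771593721872 yaw 3.1125580579238563
 dark px [250. 169.] c(z=.09) [ 0.432 -0.238] len 0.045771817001195286 0.012294766144821232 yaw 3.021926191363643
 dark px [155.  29.] c(z=.09) [ 0.571 -0.153] len 0.05251592765327115 0.020642164496895613 yaw 0.34230015857736795
 dark px [325. 153.] c(z=.09) [ 0.448 -0.32 ] len 0.01731358037983592 0.011795485816058809 yaw 0.6118280434468333
 dark px [350. 186.] c(z=.09) [ 0.41 -0.35] len 0.05173476139156115 0.014817114111602777 yaw 0.5887920041667551
pad_0 0.94 [399.  85.] [ 0.519 -0.433]
pad_0 0.89 [295.  63.] [ 0.549 -0.297]
pad_0 0.22 [63. 58.] [ 0.563 -0.003]
pad_0_mark 0.72 [160.  10.] [ 0.612 -0.133]
padreg 0.95 [403.  82.] centre [ 0.518 -0.438] yaw 0.0388181912338604 len 0.1391652935020955
padreg 0.87 [199.  62.] centre [ 0.561 -0.166] yaw 2.5659812267533124 len 0.09817311548665636
padreg 0.78 [81. 43.] centre [ 0.566 -0.018] yaw 0.2808903748438624 len 0.122267794597341
padreg 0.76 [301.  57.] centre [ 0.548 -0.298] yaw -0.31757998256355474 len 0.12632404886450302
```

View pics/w4.png

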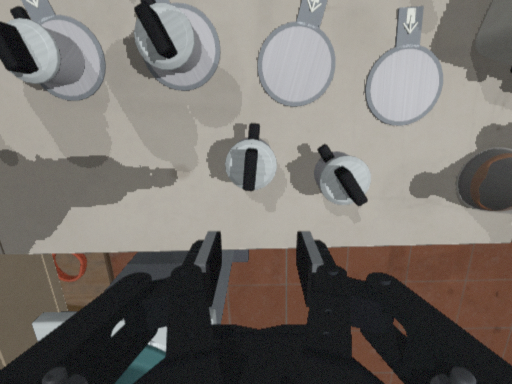

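```bash
python3 go.py .432 -.238 .069 -.11
```

```text
at [ 0.4212 -0.249   0.2434] [-3.137  0.008 -0.03 ]
[0.048, -0.042, 0.697, -0.002, 0.004, 0.038] n>= 4
```

```bash

python3 -m crank '[0.048,-0.042,0.2,-0.002,0.004,0.038,0, 0.048,-0.042,0.4,-0.002,0.004,0.038,0, 0.048,-0.042,0.58,-0.002,0.004,0.038,0, 0.048,-0.042,0.7,-0.002,0.004,0.038,0, 0.048,-0.042,0.7,-0.002,0.004,0.038,0, 0.048,-0.042,0.7,-0.002,0.004,0.038,-1, 0.048,-0.042,0.7,-0.002,0.004,0.038,-1, 0.048,-0.042,0.7,-0.002,0.004,0.038,-1, 0.048,-0.042,0.7,-0.002,0.004,0.038,-1, 0.048,-0.042,0.7,-0.002,0.004,0.038,-1]'
python3 -m crank '[0,0,-0.1,0,0,0,-1, 0,0,-0.2,0,0,0,-1, 0,0,-0.35,0,0,0,-1, 0,0,-0.35,0,0,0,-1, 0,0,-0.35,0,0,0,-1]'
python3 go.py  .548 -.297 .14 -.315
```

```text
time_s: 20.7
tool_pos: [0.4331, -0.2392, 0.0703]
ee_rot: [3.14, -0.004, -0.11]
force: [-0.0, 0.3, 7.6]
finger_gap: 0.0129
finger_force: 62.4
time_s: 21.2
tool_pos: [0.4317, -0.2389, 0.1569]
ee_rot: [3.14, -0.002, -0.111]
force: [-0.8, 0.0, -0.8]
finger_gap: 0.0125
finger_force: 61.2
at [ 0.4317 -0.2389  0.1569] [ 3.14e+00 -2.00e-03 -1.11e-01]
[0.488, 0.18, 0.069, 0.0, -0.001, 0.097] n>= 3
```

```bash

python3 -m crank '[0.488,0.18,0,0,-0.001,0.097,-1, 0.488,0.18,0,0,-0.001,0.097,-1, 0.488,0.18,0,0,-0.001,0.097,-1, 0.488,0.18,0,0,-0.001,0.097,-1, 0.488,0.18,0.08,0,-0.001,0.097,-1, 0.488,0.18,0.08,0,-0.001,0.097,-1, 0.488,0.18,0.08,0,-0.001,0.097,-1]'
python3 go.py  .548 -.297 .072 -.315
```

```text
time_s: 21.9
tool_pos: [0.5464, -0.296, 0.1348]
ee_rot: [-3.141, 0.006, -0.314]
force: [0.7, 0.3, -0.9]
finger_gap: 0.0126
finger_force: 61.1
at [ 0.5464 -0.296   0.1348] [-3.141  0.006 -0.314]
[0.009, 0.002, 0.251, -0.0, 0.003, 0.001] n>= 2
```

```bash

python3 -m crank '[0.004,0.002,0.08,0,0,0,-1, 0.004,0.002,0.16,0,0,0,-1, 0.004,0.002,0.22,0,0,0,-1, 0.004,0.002,0.255,0,0,0,-1, 0.004,0.002,0.255,0,0,0,-1]'
```

```text
time_s: 22.4
tool_pos: [0.5493, -0.2975, 0.074]
ee_rot: [3.141, 0.001, -0.314]
force: [-2.3, 1.9, 6.1]
finger_gap: 0.0127
finger_force: 63.2
```

```bash

python3 -m crank '[0,0,0,0,0,0,0, 0,0,0,0,0,0,0, 0,0,0,0,0,0,0, 0,0,-0.1,0,0,0,0, 0,0,-0.3,0,0,0,0, 0,0,-0.5,0,0,0,0, 0,0,-0.7,0,0,0,0, 0,0,-0.7,0,0,0,0]'
python3 go.py .40 -.36 .25 .75
```

```text
time_s: 23.2
tool_pos: [0.5528, -0.2993, 0.2557]
ee_rot: [3.139, -0.012, -0.314]
force: [1.0, -1.0, -0.3]
finger_gap: 0.0424
finger_force: 0.0
at [ 0.5528 -0.2993  0.2557] [ 3.139 -0.012 -0.314]
[-0.507, 0.419, 0.018, 0.004, -0.005, -0.508] n>= 8
```

```bash

python3 -m crank '[-0.507,0.419,0.018,0.004,-0.005,-0.508,0, -0.507,0.419,0.018,0.004,-0.005,-0.508,0, -0.507,0.419,0.018,0.004,-0.005,-0.508,0, -0.507,0.419,0.018,0.004,-0.005,-0.508,0, -0.507,0.419,0.018,0.004,-0.005,-0.508,0, -0.507,0.419,0.018,0.004,-0.005,-0.508,0, -0.507,0.419,0.018,0.004,-0.005,-0.508,0, -0.507,0.419,0.018,0.004,-0.005,-0.508,0, -0.507,0.419,0.018,0.004,-0.005,-0.508,0, -0.507,0.419,0.018,0.004,-0.005,-0.508,0]'
python3 pot.py w5
```

```text
time_s: 24.2
tool_pos: [0.3959, -0.358, 0.2428]
ee_rot: [-3.128, 0.006, 0.748]
force: [-0.2, 1.2, 0.0]
finger_gap: 0.0426
finger_force: 0.0
pot origin 0.67 [303.  44.] [ 0.543 -0.293]
pot origin 0.6 [265. 154.] [ 0.408 -0.353]
 dark px [270. 130.] c(z=.09) [ 0.441 -0.329] len 0.014668566547789441 0.01013086680851676 yaw 0.586125843349154
 dark px [265. 167.] c(z=.09) [ 0.408 -0.352] len 0.0462941213732135 0.01275505964162943 yaw 0.5715588404979024
 dark px [323.  24.] c(z=.09) [ 0.546 -0.298] len 0.05675391354955386 0.0172893777193155 yaw 2.755222153377521
pad_0 0.84 [362. 140.] [ 0.513 -0.437]
padreg 0.9 [318.  64.] centre [ 0.544 -0.304] yaw -0.38437965521297895 len 0.14028168694529228
padreg 0.71 [369. 133.] centre [ 0.518 -0.437] yaw 0.01212787132919404 len 0.13965510952095977
```

View pics/w5.png

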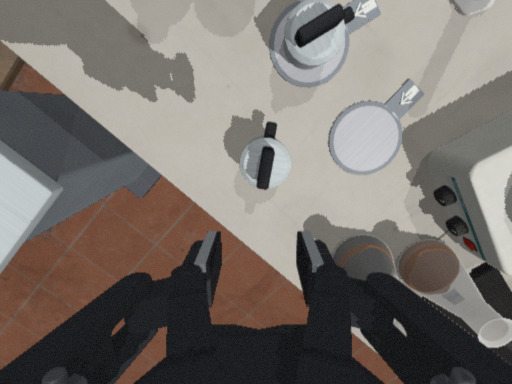

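```bash
python3 go.py .408 -.352 .069 .58
```

```text
at [ 0.3961 -0.358   0.2431] [-3.128  0.006  0.75 ]
[0.055, 0.024, 0.696, -0.006, 0.003, 0.081] n>= 4
```

```bash

python3 -m crank '[0.05,0.02,0.2,-0.004,0.002,0.081,0, 0.05,0.02,0.4,-0.004,0.002,0.081,0, 0.05,0.02,0.58,-0.004,0.002,0.081,0, 0.05,0.02,0.695,-0.004,0.002,0.081,0, 0.05,0.02,0.695,-0.004,0.002,0.081,0, 0.05,0.02,0.695,-0.004,0.002,0.081,-1, 0.05,0.02,0.695,-0.004,0.002,0.081,-1, 0.05,0.02,0.695,-0.004,0.002,0.081,-1, 0.05,0.02,0.695,-0.004,0.002,0.081,-1, 0.05,0.02,0.695,-0.004,0.002,0.081,-1]'
python3 -m crank '[0,0,-0.1,0,0,0,-1, 0,0,-0.2,0,0,0,-1, 0,0,-0.35,0,0,0,-1, 0,0,-0.35,0,0,0,-1, 0,0,-0.35,0,0,0,-1]'
python3 go.py  .5175 -.437 .14 .03
```

```text
time_s: 25.5
tool_pos: [0.4076, -0.3534, 0.0711]
ee_rot: [-3.141, 0.002, 0.58]
force: [0.6, -0.4, 7.8]
finger_gap: 0.0125
finger_force: 62.6
time_s: 26.0
tool_pos: [0.4066, -0.3526, 0.1575]
ee_rot: [-3.139, 0.003, 0.58]
force: [0.2, -0.5, -2.6]
finger_gap: 0.0126
finger_force: 61.4
at [ 0.4066 -0.3526  0.1575] [-3.139e+00  3.000e-03  5.800e-01]
[0.186, 0.526, 0.068, -0.001, 0.002, 0.263] n>= 4
```

```bash

python3 -m crank '[0.186,0.526,0,-0.001,0.002,0.263,-1, 0.186,0.526,0,-0.001,0.002,0.263,-1, 0.186,0.526,0,-0.001,0.002,0.263,-1, 0.186,0.526,0,-0.001,0.002,0.263,-1, 0.186,0.526,0.08,-0.001,0.002,0.263,-1, 0.186,0.526,0.08,-0.001,0.002,0.263,-1, 0.186,0.526,0.08,-0.001,0.002,0.263,-1, 0.186,0.526,0.08,-0.001,0.002,0.263,-1]'
python3 go.py  .5175 -.437 .073 .03
```

```text
time_s: 26.8
tool_pos: [0.5174, -0.4367, 0.136]
ee_rot: [-3.14, 0.001, 0.03]
force: [0.4, 0.4, -1.8]
finger_gap: 0.0127
finger_force: 61.3
at [ 0.5174 -0.4367  0.136 ] [-3.14e+00  1.00e-03  3.00e-02]
[0.001, 0.001, 0.252, -0.001, 0.0, -0.0] n>= 2
```

```bash

python3 -m crank '[0,0,0.08,0,0,0,-1, 0,0,0.16,0,0,0,-1, 0,0,0.22,0,0,0,-1, 0,0,0.252,0,0,0,-1, 0,0,0.252,0,0,0,-1]'
```

```text
time_s: 27.3
tool_pos: [0.5181, -0.4373, 0.0751]
ee_rot: [-3.141, -0.001, 0.03]
force: [-3.0, 1.0, 4.4]
finger_gap: 0.0127
finger_force: 62.8
```

```bash

python3 -m crank '[0,0,0,0,0,0,0, 0,0,0,0,0,0,0, 0,0,0,0,0,0,0, 0,0,-0.1,0,0,0,0, 0,0,-0.3,0,0,0,0, 0,0,-0.5,0,0,0,0, 0,0,-0.75,0,0,0,0, 0,0,-0.75,0,0,0,0]'
python3 go.py .47 -.22 .27 .6  .46 -.02 .27 1.1 .43 .06 .27 1.5
```

```text
time_s: 28.1
tool_pos: [0.5201, -0.4387, 0.2679]
ee_rot: [3.136, -0.008, 0.03]
force: [0.8, -0.7, 0.7]
finger_gap: 0.0428
finger_force: 0.0
at [ 0.5201 -0.4387  0.2679] [ 3.136 -0.008  0.03 ]
[-0.174, -0.88, -0.015, 0.004, -0.003, -0.272] n>= 5
[0.419, -0.683, -0.0, 0.0, 0.0, -0.239] n>= 5
[0.231, -0.252, -0.0, 0.0, 0.0, -0.191] n>= 3
```

```bash

python3 -m crank '[-0.174,-0.88,-0.015,0.004,-0.003,-0.272,0, -0.174,-0.88,-0.015,0.004,-0.003,-0.272,0, -0.174,-0.88,-0.015,0.004,-0.003,-0.272,0, -0.174,-0.88,-0.015,0.004,-0.003,-0.272,0, -0.174,-0.88,-0.015,0.004,-0.003,-0.272,0, -0.174,-0.88,-0.015,0.004,-0.003,-0.272,0]'
python3 -m crank '[0.419,-0.683,0,0,0,-0.239,0, 0.419,-0.683,0,0,0,-0.239,0, 0.419,-0.683,0,0,0,-0.239,0, 0.419,-0.683,0,0,0,-0.239,0, 0.419,-0.683,0,0,0,-0.239,0, 0.419,-0.683,0,0,0,-0.239,0]'
python3 -m crank '[0.231,-0.252,0,0,0,-0.191,-1, 0.231,-0.252,0,0,0,-0.191,-1, 0.231,-0.252,0,0,0,-0.191,-1, 0.231,-0.252,0,0,0,-0.191,-1, 0.231,-0.252,0,0,0,-0.191,-1]'
python3 - <<'E'
from h import *
np.set_printoptions(precision=3,suppress=True)
im,K,P,R=cam("wrist"); cv2.imwrite("pics/w6.png",im)
for d in spotter.place_of("wrist","switch_tip")[:3]: print(d["score"],d["at"],w(d["at"],.092,K,P,R))
im,K,P,R=cam("top"); cv2.imwrite("pics/t6.png",cv2.resize(im[110:270,90:420],(800,388)))
for d in spotter.place_of("top","switch_tip")[:3]: print("top",d["score"],d["at"],w(d["at"],.092,K,P,R))
E
```

```text
time_s: 28.7
tool_pos: [0.4672, -0.2143, 0.2647]
ee_rot: [-3.13, 0.003, 0.605]
force: [-0.2, -0.3, 0.4]
finger_gap: 0.0428
finger_force: 0.0
time_s: 29.3
tool_pos: [0.4581, -0.0182, 0.266]
ee_rot: [-3.131, -0.002, 1.101]
force: [-0.2, -1.0, -0.2]
finger_gap: 0.0425
finger_force: 0.0
time_s: 29.8
tool_pos: [0.4285, 0.0598, 0.2667]
ee_rot: [-3.132, -0.006, 1.494]
force: [0.1, -0.8, -0.8]
finger_gap: 0.0002
finger_force: 0.0
0.8 [325.5, 100.0] [0.506 0.14  0.092]
top 0.62 [187.4, 208.6] [0.501 0.137 0.092]
top 0.19 [137.6, 190.3] [0.557 0.279 0.092]
```

View pics/w6.png

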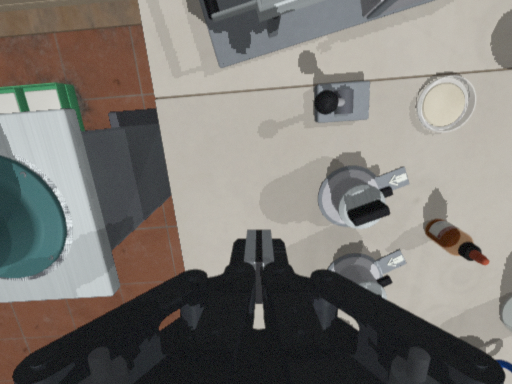

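View pics/t6.png

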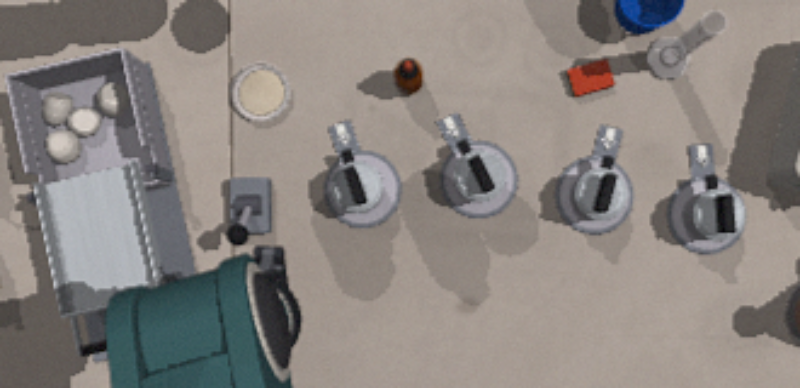

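```bash
python3 go.py .44 .139 .2 1.571 .44 .139 .083 1.571 .552 .139 .083 1.571
```

```text
at [0.4281 0.0608 0.2667] [-3.132 -0.007  1.497]
[0.314, 0.027, 0.269, -0.005, -0.003, -0.035] n>= 3
[0.0, -0.0, 0.468, 0.0, 0.0, 0.0] n>= 3
[-0.0, 0.448, 0.0, 0.0, 0.0, 0.0] n>= 3
```

```bash

python3 -m crank '[0.314,0.027,0.1,-0.005,-0.003,-0.035,-1, 0.314,0.027,0.269,-0.005,-0.003,-0.035,-1, 0.314,0.027,0.269,-0.005,-0.003,-0.035,-1, 0.314,0.027,0.269,-0.005,-0.003,-0.035,-1, 0.314,0.027,0.5,-0.005,-0.003,-0.035,-1, 0.314,0.027,0.737,-0.005,-0.003,-0.035,-1, 0.314,0.027,0.737,-0.005,-0.003,-0.035,-1, 0.314,0.027,0.737,-0.005,-0.003,-0.035,-1]'
python3 -m crank '[0,0.08,0,0,0,0,-1, 0,0.14,0,0,0,0,-1, 0,0.18,0,0,0,0,-1, 0,0.22,0,0,0,0,-1, 0,0.26,0,0,0,0,-1, 0,0.3,0,0,0,0,-1, 0,0.34,0,0,0,0,-1, 0,0.38,0,0,0,0,-1, 0,0.42,0,0,0,0,-1, 0,0.42,0,0,0,0,-1]'
```

```text
time_s: 30.8
tool_pos: [0.4378, 0.139, 0.0819]
ee_rot: [-3.139, 0.001, 1.571]
force: [-0.1, -0.4, 0.4]
finger_gap: -0.0002
finger_force: 0.0
time_s: 31.8
tool_pos: [0.545, 0.1411, 0.0831]
ee_rot: [3.139, -0.001, 1.572]
force: [-0.0, -0.0, 0.1]
finger_gap: -0.0
finger_force: 0.0
```

```bash

python3 -m crank '[0,0.02,0,0,0,0,-1, 0,0.04,0,0,0,0,-1, 0,0.04,0,0,0,0,-1]'
python3 - <<'E'
from h import *
im,K,P,R=cam("top"); cv2.imwrite("pics/t7.png",cv2.resize(im[150:250,130:240],(660,600)))
E
```

```text
time_s: 32.1
tool_pos: [0.5539, 0.1413, 0.0832]
ee_rot: [3.14, -0.001, 1.573]
force: [0.4, -0.4, -1.0]
finger_gap: 0.0002
finger_force: 0.0
```

View pics/t7.png

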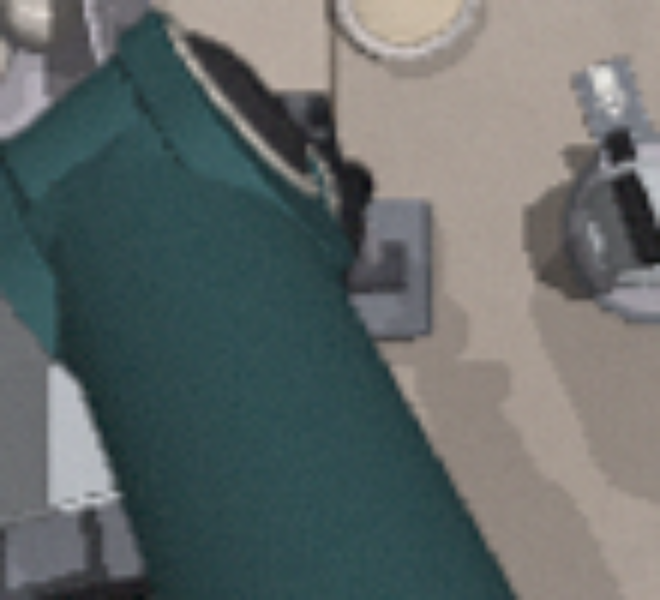

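```bash

python3 -m crank '[0,0.02,0,0,0,0,-1, 0,0.04,0,0,0,0,-1, 0,0.04,0,0,0,0,-1]'
```

```text
time_s: 32.45
tool_pos: [0.5588, 0.1414, 0.0827]
ee_rot: [-3.133, 0.002, 1.574]
force: [-14.2, -1.5, 8.7]
finger_gap: -0.0001
finger_force: 7.6
```

Firm stop reached (14 N); back off, rise and look.

```bash

python3 -m crank '[0,-0.1,0,0,0,0,-1, 0,-0.3,0,0,0,0,-1, 0,-0.45,0,0,0,0,-1, 0,-0.45,-0.2,0,0,0,-1, 0,-0.45,-0.4,0,0,0,-1, 0,-0.45,-0.7,0,0,0,-1, 0,-0.45,-0.7,0,0,0,-1, 0,-0.45,-0.7,0,0,0,-1]'
python3 - <<'E'
from h import *
np.set_printoptions(precision=3,suppress=True)
for n in ("wrist","top"):
    im,K,P,R=cam(n)
    if n=="top": a=cv2.resize(im[110:270,90:420],(800,388))
    else: b=im[:200]; b=cv2.resize(b,(540,211))
    for d in spotter.place_of(n,"switch_tip")[:1]: print(n,d["score"],d["at"],w(d["at"],.092,K,P,R))
    for d in spotter.place_of(n,"pot_0")[:5]: print(d["score"],w(d["at"],0 if n=="wrist" else .004,K,P,R))
o=np.zeros((600,800,3),np.uint8); o[:388]=a; o[388:599,:540]=b; cv2.imwrite("pics/f.png",o)
E
```

```text
time_s: 33.25
tool_pos: [0.4534, 0.1418, 0.2625]
ee_rot: [3.131, -0.002, 1.573]
force: [0.1, -0.8, -0.5]
finger_gap: -0.0002
finger_force: 0.0
wrist 0.62 [366.7, 180.7] [0.583 0.137 0.092]
0.89 [0.562 0.006 0.   ]
top 0.53 [189.2, 179.2] [0.584 0.131 0.092]
0.76 [ 0.542 -0.304  0.004]
0.6 [ 0.533 -0.434  0.004]
0.57 [ 0.568 -0.149  0.004]
0.2 [0.57  0.314 0.004]
```

View pics/f.png

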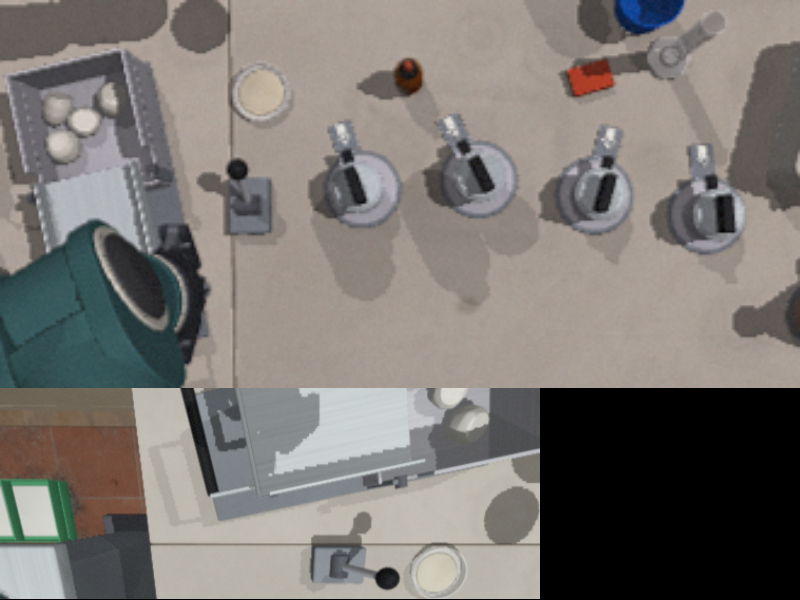

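```bash
python3 - <<'E'
from h import *
np.set_printoptions(precision=3,suppress=True)
im,K,P,R=cam("top")
for p in ((236.4,186.3),(288.8,181.8),(339.6,189.2),(389,197.8)): print(w(p,.09,K,P,R)[:2])
c=im[180:225,360:410]; cv2.imwrite("pics/d.png",cv2.resize(c,(600,540),interpolation=cv2.INTER_CUBIC))
E
```

```text
[ 0.56  -0.003]
[ 0.569 -0.153]
[ 0.544 -0.296]
[ 0.516 -0.435]
```

View pics/d.png

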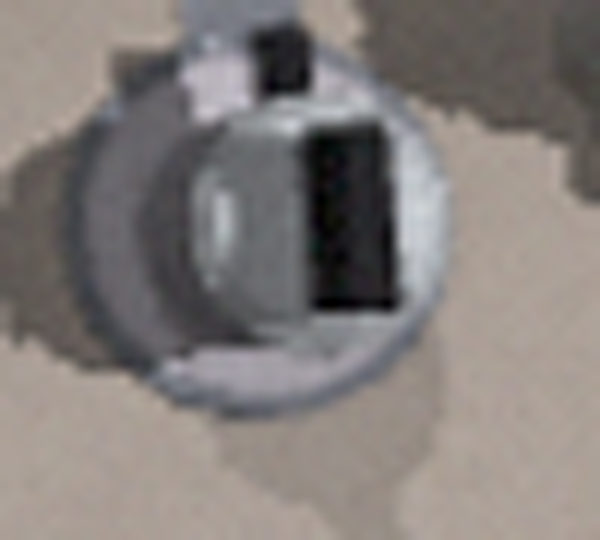

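All four pots are centred within a few mm and the lever is fully over, so I'm handing the job in.

```bash
python3 -c "from plant import finish_job; print(finish_job())"
```

```text
the job is handed in; nothing more can be done
None
```

I handed the job in at about 33 s of robot time, though the interface returned no verdict: all four chalk lumps are in the basin with the pan back down, all four pots stand on their own pads within about 5 mm of centre with handles at the arrows, and the lever is thrown fully away. The dropper bottle, petri dish and match box were not touched.

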